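Set the buffer's speed and start it

ROBOT

A 6-joint arm with a two-finger parallel gripper is mounted at the origin on the work surface. World frame = base frame: x ahead of the robot, y to its left, z up, the work surface at z = 0. Lengths are in mm, angles in rad, forces in N, time in s.
With the tool pointing down it reaches from about 300 to 775 mm from the base axis. Payload 14.6 kg.
Tool frame: the origin (TCP) lies between the finger pads; the fingertips stand 19 mm ahead of it and the grasp point (between the pads) is the TCP; z points along the fingers, y is the line along which they close (so a half turn about z gives the same grasp; the last joint's range is limited). The gripper opens to 94 mm and grips with 3 to 60 N. Pads are 16 mm wide; open, the fingers measure 119 mm over their backs; the gripper's body (75 mm by 177 mm) begins 78 mm behind the grasp point.
Start: joints at [1.135, 0.3, 1.521, -0, 1.321, -0.067], TCP at [198.27, 513.009, 224.446] pointing down, gripper open.
Joint ranges: [-3.03, 3.03], [-0.79, 2.21], [0.23, 2.52], [-1.04, 4.18], [0, 3.07], [-2.55, 2.55]. Speed limits (rad/s): [2.22, 2.22, 2.57, 3.14, 3.14, 3.14].

INTERFACE

Orientations are given as [roll, pitch, yaw] about the fixed x, y, z axes, in that order (R = Rz(yaw) Ry(pitch) Rx(roll)).
In Python, from cell import monitor, imaging, job, find_in, trace gives the robot as it stands. The module is installed in compiled form; this text tells all that it offers.
- The arm moves only by the tool arm_command, never from a script. Its argument "steps" is a list of rows, each a list of 5 numbers: the opening, from 0 (shut) to 1 (fully open), then the shift along the tool's x, y, z in mm, then the turn about the tool's z in degrees. In form: [[gripper, dx, dy, dz, turn], ...]. A call has 1 to 20 rows; each row is the pose to reach, as a shift and turn from the pose commanded when the call began, along the tool's axes at that moment; what a row does not reach only later rows make up. A row lasts 1/8 s, in which the tool goes at most 62.5 mm and 10.7 degrees, less where a joint would pass 70% of its speed; a pose out of reach is approached as far as the arm can. A call with a gripper value outside its range is refused whole. The fingers move at their own pace and stop on an object; "force" is the grip in N (left out, the last holds). Time passes only in rows, so rows that repeat a pose let the fingers close. It gives the time, the measured TCP pose, the force, the opening and the grip force at its end, in the units of the state.
- monitor.read_state(): the state, without advancing time (a new reading comes with each control period).
- imaging.camera(name): name is "scene" or "top" or "wrist"; returns a dict with "img" (480x640x3 uint8, red, green, blue), "mtx" (3x3 intrinsics, pixels), "D" ([k1, k2, p1, p2, k3] as OpenCV has them; the pictures are not rectified), "view" (4x4, takes a point from world to camera coordinates). Camera axes: x right, y down, z forward; pixel columns grow to the right and rows downward; lengths in mm; the calibration is good to about 2 mm. A picture is of the moment at which its call begins. There is no depth.
- job.sign_off(): hands the job in; it is judged then, once.
Trained networks look in a picture, given as the dict that the camera call returned (one of the last four; its "shot" number tells which), for a name from the list of things; names that differ only in an ending like _2 or _b are one class to them, and where a whole thing is asked for, a point or a joint stands for the part that bears it (a point fixed in the world has none). Each returns a list of dicts, best first, with "p" (0 to 1); they miss things now and then, are a little off and sometimes report something else, mostly with a low value. They report only what shows in the picture. A call takes as long as a camera call.
- find_in(picture, target): "rect" ([centre column, centre row, width, height] in pixels, round what is visible of it).
- trace(picture, target): "region" (480x640 bool, what is visible of it) and "rect" ([centre column, centre row, width, height] in pixels, round what is visible of it).
The state is a dict: "clock": time; "joints": joint angles; "qd": joint speeds; "effort": joint torques, N m; "eef_pos": TCP position; "eef_rot": TCP orientation; "wrist_force": force on the tool from outside, world axes, zero at the start; "moment": the same for the moment, N m; "finger_gap": finger opening in mm; "finger_force": force on a finger pad.
Only numpy, scipy, OpenCV 4.12 (cv2) and the standard library are available. Lean on these libraries where they do the work, as an engineer would, in place of code of your own. Each camera call takes 0.05 s, during which the arm holds its last target. There are 200 camera calls.

TASK

On the buffing machine's control box, push the pointer selector round with a fingertip, click by click, until it rests at the sixth speed, counted from the smallest dot as one; then, and not before, press the smaller, flat start button all the way down and let it come up. Gently, and without pinching or lifting anything: the box must stay where it stands, the large stop button must not be pressed, and the things lying about must be left alone.

Things in the scene. Friction and masses are not known exactly. Their poses are not given: they have to be found in the camera images.
- control_box: the buffing machine's speed control box, loose on the bench, 2.2 kg: grey, 190 (x) x 280 (y) x 65 mm, flat horizontal aluminium panel on top. Origin: centre of its underside; x points from its front edge (robot's side) to its back edge, y to its left, z up. On the panel: selector axis at (0, 60) mm, start button at (-45, -95), stop button at (45, -95)
- dial_axis (a point): point fixed on the box's panel surface, on the selector's turning axis; axes as the box's. Eight flat black dots, growing from the slowest (5 mm across) to the fastest (16 mm), lie around it on a circle of 67 mm radius, 30 degrees apart, clockwise from above: first dot 105 degrees counterclockwise of the box's x axis, sixth 45 degrees clockwise of it
- speed_dial (a joint): selector angle (rad): 0 at the first speed (smallest dot), growing clockwise seen from above, 0.5236 (30 degrees) per click, speed n at (n - 1) x 0.5236; end stops at 0 and 3.665 (eighth). A spring detent draws it to the nearest speed: pushed past half a click it snaps forward into the next and stays. Turning takes about 0.08 N m
- dial_hub (a point): top centre of the selector's round hub, on its vertical turning axis, 29 mm above the panel; turns with the selector. Hub 30 mm across, with a 46 mm skirt 4 mm high at the panel. Its x axis points along the pointer arm towards the dot chosen, z up
- dial_tip (a point): top of the outer end of the selector's single pointer arm, 56 mm from the turning axis. The arm is a black upright bar 12 mm wide, white line on top, running from the hub to this point, its sides reaching from 4 to 26 mm above the panel: a fingertip beside it pushes it round
- start_top (a point): top centre of the start button: the smaller, flat round button, 24 mm across in a steel collar 40 mm across, nearer the box's front edge; its top is 22 mm above the panel (10 mm above its collar) when up. Pressed downward
- start (a joint): travel of the start button (m): 0 up, 0.006 fully down, about 4 N; springs back
- stop_top (a point): top centre of the stop button: the larger round button, 42 mm across in a steel collar 58 mm across, nearer the box's back edge, top 22 mm above the panel. Not to be pressed
- stop (a joint): travel of the stop button (m): 0 up, 0.006 fully down
- polish_jar: small round amber glass jar, 34 mm across and 38 mm tall, standing loose on the control box's panel near its front edge (-x side), between the selector and the buttons. Bystander: leave where it is. Origin: underside centre
- glue_bottle: yellow glue bottle, 52 mm across, 150 mm tall, standing on the bench beyond the box. Bystander: leave where it is. Origin: underside centre
- chisel: wood chisel about 250 mm long lying left of the box, 30 mm high. Bystander: leave where it is. Origin: underside centre
- fret_hammer: small hammer lying right of the box. Bystander: leave where it is. Origin: underside centre
- sanding_block: cork block 100 x 60 x 35 mm lying right of the box. Bystander: leave where it is. Origin: underside centre
- guitar_bridge: dark wooden guitar bridge, 170 x 30 x 15 mm, lying beyond the box. Bystander: leave where it is. Origin: underside centre
- c_clamp: steel C-clamp 150 x 100 mm, 15 mm high, lying to the right, beyond the box. Bystander: leave where it is. Origin: underside centre

How it is judged:
By the outcome, as a careful person would: the job done as asked, in the order asked, and still so for the second after the job is handed in, with the robot touching nothing.
It also fails if it takes over 51 s, if anything falls off the work surface, if the arm or the gripper's body presses on something with over 40 N, if the wrist force passes 120 N, or if a joint passes its speed limit or range.

## Working session

There is one attempt and no reset: what is moved stays moved. The work goes in short steps, Python scripts to look and compute and a tool call to move; the robot and the scene stay as the last step left them, time stands still between calls to the robot, and variables do not carry over. Pictures are saved under pics/ and viewed, at most 10 in all, crops included, and the job is handed in when it is done.

Besides the shell and the picture viewer there is one more tool, called after "Emit:" as name(argument=value, ...) on one line, values as JSON. arm_command: Moves the arm, as the interface text tells. Its arguments: {"type":"object","properties":{"steps":{"type":"array","items":{"type":"array","items":{"type":"number"}}},"force":{"type":"number"}},"required":["steps"]}

```bash
mkdir -p pics; cat > h.py <<'E'
import numpy as np, cv2
from cell import monitor, imaging, job, find_in, trace
def ray(c,uv):
    p=cv2.undistortPoints(np.array([[uv]],float),np.array(c['mtx'],float),np.array(c['D'],float))[0,0]
    V=np.array(c['view']);R=V[:3,:3];o=-R.T@V[:3,3];return o,R.T@np.array([p[0],p[1],1])
def onz(c,uv,z):
    o,d=ray(c,uv);return o+d*(z-o[2])/d[2]
def proj(c,P):
    V=np.array(c['view'],float);r=cv2.Rodrigues(V[:3,:3])[0]
    return cv2.projectPoints(np.array(P,float).reshape(-1,1,3),r,V[:3,3],np.array(c['mtx'],float),np.array(c['D'],float))[0][:,0]
E
python3 - <<'E'
from h import *
for n in ("top","scene"):
    c=imaging.camera(n);cv2.imwrite(f"pics/{n}0.png",c['img'][:,:,::-1])
    for t,z in (("control_box",65),("speed_dial",90),("start",87),("stop",87),("polish_jar",103)):
        r=find_in(c,t)[:2]
        for q in r: print(n,t,round(q['p'],2),np.round(q['rect']),np.round(onz(c,q['rect'][:2],z)))
s=monitor.read_state();print(s['clock'],s['eef_pos'],s['eef_rot'],s['wrist_force'],s['finger_gap'])
E
```

```text
top speed_dial 0.71 [284. 244.  35.  24.] [571.  21.  90.]
top start 0.47 [356. 235.  10.  11.] [ 581. -154.   87.]
top polish_jar 0.52 [336. 253.  15.  20.] [ 538. -101.  103.]
scene control_box 0.55 [299. 269. 169. 122.] [631. -50.  65.]
scene speed_dial 0.72 [336. 246.  41.  28.] [597.  23.  90.]
scene speed_dial 0.44 [244. 245.  11.   5.] [ 586. -154.   90.]
scene start 0.58 [242. 247.  14.  12.] [ 589. -158.   87.]
scene stop 0.61 [255. 282.  25.  17.] [ 674. -128.   87.]
scene polish_jar 0.89 [274. 232.  16.  24.] [566. -96. 103.]
0.6 [198.26583514 513.00529286 224.44237928] [-3.14159212e+00  2.32379521e-05  2.77280259e+00] [0.21908726 0.29331861 0.26797528] 93.87516461700497
```

View pics/top0.png

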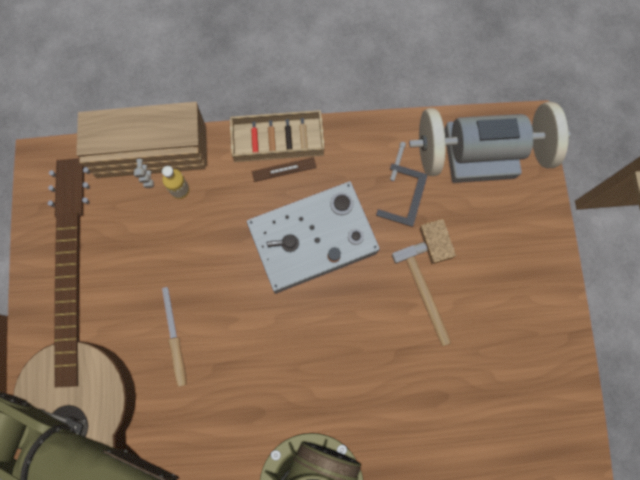

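View pics/scene0.png

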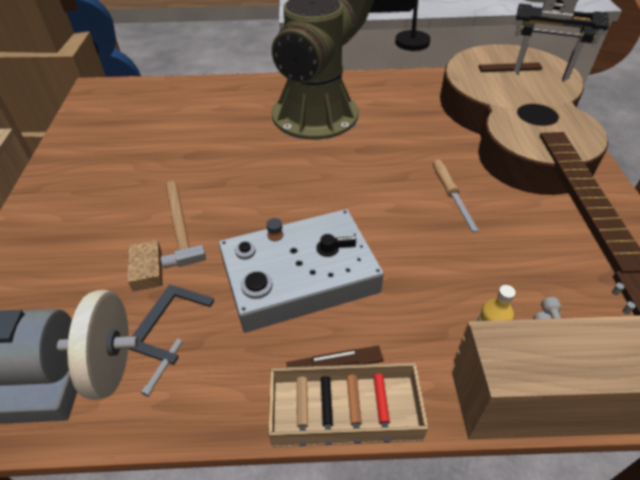

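The top view shows the box yawed about +20°, with the hub near (290,243) and the pointer tip near (267,243), roughly speed 2. The scene view agrees: jar at (274,230), start at (243,248), stop at (256,283). Next I work out a wrist-camera viewpoint.

```bash
python3 - <<'E'
from h import *
c=imaging.camera("wrist");V=np.array(c['view']);s=monitor.read_state()
from scipy.spatial.transform import Rotation as Ro
R=Ro.from_euler('xyz',s['eef_rot']).as_matrix();o=-V[:3,:3].T@V[:3,3]
print("cam in tool",R.T@(o-s['eef_pos']),"axes rows\n",np.round(V[:3,:3]@R,2),c['mtx'])
print("world->tool of (480,0)-(tcp)",R.T@(np.array([560,-20,260])-s['eef_pos']),s['joints'])
E
```

```text
cam in tool [  78.40091562   -0.78790119 -160.81345685] axes rows
 [[ 0.    1.    0.  ]
 [-0.96  0.   -0.27]
 [-0.27  0.    0.96]] [[392.41737948   0.         320.85694991]
 [  0.         392.41737948 242.85432805]
 [  0.           0.           1.        ]]
world->tool of (480,0)-(tcp) [-529.53915842 -366.78172356  -35.52337731] [ 1.13540108e+00  2.99858684e-01  1.52099403e+00 -3.21683038e-05
  1.32070550e+00 -6.66154737e-02]
```

Emit:
arm_command(steps=[[0,-40,-28,0,4],[0,-90,-62,0,8],[0,-140,-97,0,12],[0,-190,-132,0,16],[0,-240,-166,0,20],[0,-290,-201,0,24],[0,-340,-236,0,28],[0,-390,-270,0,32],[0,-440,-305,0,36],[0,-490,-339,0,40],[0,-530,-367,0,44],[0,-530,-367,0,44],[0,-530,-367,0,44]])

```text
clock: 2.28
eef_pos: [560.0, -20.0, 224.3]
eef_rot: [-3.141, -0.0, 2.005]
wrist_force: [0.4, 0.4, -1.1]
finger_gap: 0.5
finger_force: 0.0
```

```bash
python3 - <<'E'
from h import *
c=imaging.camera("wrist");cv2.imwrite("pics/w1.png",c['img'][:,:,::-1])
np.savez("pics/w1.npz",**{k:c[k] for k in("img","mtx","D","view")})
for t,z in (("control_box",65),("speed_dial",90),("start",87),("stop",87),("polish_jar",103)):
    for q in find_in(c,t)[:2]: print(t,round(q['p'],2),np.round(q['rect']),np.round(onz(c,q['rect'][:2],z)))
s=monitor.read_state();print(s['clock'],s['eef_pos'],s['eef_rot'],s['joints'],s['wrist_force'],s['finger_gap'])
E
```

```text
control_box 0.9 [358. 228. 252. 261.] [587.  -5.  65.]
speed_dial 0.74 [362. 193.  68.  90.] [572.  24.  90.]
polish_jar 0.81 [259. 307.  42.  54.] [538. -89. 103.]
2.575 [560.15806481 -19.73804059 224.71476188] [3.14126563e+00 1.82250812e-04 2.00593288e+00] [-1.00571244e-01  3.22926308e-01  1.49028086e+00  1.05166462e-05
  1.32801125e+00 -5.35710351e-01] [ 0.36869668  0.64338037 -0.74136371] 0.44605159279975704
```

View pics/w1.png

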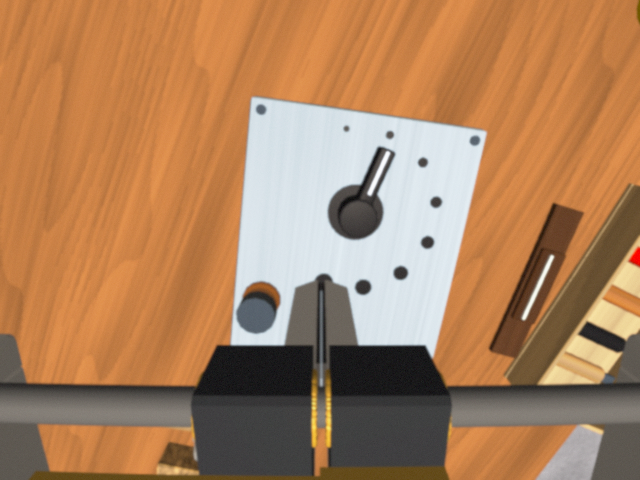

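The wrist view shows the pointer at dot 2 (390,134), with dots 1–7 running from (347,128) clockwise to (363,287), the hub at (357,217) and the jar at (258,308). I'll fit the box pose from the dots.

```bash
python3 - <<'E'
from h import *
c=dict(np.load("pics/w1.npz"));g=cv2.cvtColor(c['img'],cv2.COLOR_RGB2GRAY)
ap=[(347,128),(390,134),(423,162),(436,202),(428,242),(401,272),(363,287)]
W=[];B=[]
for i,(u,v) in enumerate(ap):
    p=g[v-11:v+12,u-11:u+12].astype(float);w=np.clip(170-p,0,None);yy,xx=np.mgrid[-11:12,-11:12]
    w[np.hypot(xx,yy)>9.5]=0
    q=(u+(w*xx).sum()/w.sum(),v+(w*yy).sum()/w.sum())
    W.append(onz(c,q,65)[:2]);a=np.radians(105-30*i);B.append([67*np.cos(a),67*np.sin(a)])
W=np.array(W);B=np.array(B)
wb,bb=W.mean(0),B.mean(0);H=(B-bb).T@(W-wb);th=np.arctan2(H[0,1]-H[1,0],H[0,0]+H[1,1])
R=np.array([[np.cos(th),-np.sin(th)],[np.sin(th),np.cos(th)]]);ax=wb-R@bb
print("res",np.round(W-(B@R.T+ax),1).tolist());
f=lambda x,y:ax+R@np.array([x,y-60.])
print("yaw",np.degrees(th),"axis",ax,"centre",f(0,0),"start",f(-45,-95),"stop",f(45,-95))
j=onz(c,(257,313),103)[:2];print("jar box",R.T@(j-ax)+[0,60])
pts=[list(f(95,140))+[65],list(f(-95,140))+[65]];print(proj(c,pts))
E
```

```text
res [[-0.2, 0.1], [-0.1, 0.2], [0.0, 0.1], [0.1, 0.0], [0.2, -0.0], [0.1, -0.2], [0.0, -0.2]]
yaw 17.145421375175154 axis [578.29035767   5.72722949] centre [595.97823408 -51.6063473 ] start [ 580.98385579 -155.65041787] stop [ 666.98422098 -129.11860326]
jar box [-67.83385896 -23.55893756]
[[489.21063868 129.41707195]
 [249.55159505  94.17860721]]
```

```bash
cat > plan.py <<'E'
import numpy as np
ax=np.array([578.3,5.7])
def P(th,r=43,o=18.5):
    t=np.radians(th);return ax+r*np.array([np.cos(t),np.sin(t)])+o*np.array([-np.sin(t),np.cos(t)])
def rel(p0,y0,p,y):
    t=np.radians(y0);d=p-p0
    return np.round([d@[np.cos(t),np.sin(t)],d@[np.sin(t),-np.cos(t)],y0-y],1).tolist()
E
python3 - <<'E'
from plan import *
y0=114.87
print("A",rel(np.array([560,-20.]),y0,P(92.1,o=32),92.1))
s=P(92.1,o=32)
print("B",rel(s,92.1,P(92.1,o=20),92.1))
for th in range(88,-29,-4): print(th,rel(s,92.1,P(th),th))
m=P(32);print("second from 32")
for th in list(range(28,-25,-4))+[-25,-27]: print(th,rel(m,32,P(th),th))
E
```

```text
A [67.7, 14.5, 22.8]
B [-0.0, 12.0, 0.0]
88 [1.2, 16.6, 4.1]
84 [2.2, 19.7, 8.1]
80 [2.9, 22.9, 12.1]
76 [3.4, 26.2, 16.1]
72 [3.7, 29.4, 20.1]
68 [3.8, 32.7, 24.1]
64 [3.6, 35.9, 28.1]
60 [3.3, 39.2, 32.1]
56 [2.6, 42.4, 36.1]
52 [1.8, 45.5, 40.1]
48 [0.8, 48.6, 44.1]
44 [-0.5, 51.7, 48.1]
40 [-2.0, 54.6, 52.1]
36 [-3.7, 57.4, 56.1]
32 [-5.5, 60.1, 60.1]
28 [-7.6, 62.6, 64.1]
24 [-9.8, 65.0, 68.1]
20 [-12.2, 67.2, 72.1]
16 [-14.7, 69.3, 76.1]
12 [-17.4, 71.2, 80.1]
8 [-20.2, 72.9, 84.1]
4 [-23.1, 74.4, 88.1]
0 [-26.1, 75.6, 92.1]
-4 [-29.2, 76.7, 96.1]
-8 [-32.3, 77.6, 100.1]
-12 [-35.5, 78.2, 104.1]
-16 [-38.8, 78.6, 108.1]
-20 [-42.0, 78.8, 112.1]
-24 [-45.3, 78.8, 116.1]
-28 [-48.6, 78.5, 120.1]
second from 32
28 [1.2, 3.0, 4.0]
24 [2.2, 6.2, 8.0]
20 [2.9, 9.3, 12.0]
16 [3.4, 12.6, 16.0]
12 [3.7, 15.8, 20.0]
8 [3.8, 19.1, 24.0]
4 [3.7, 22.4, 28.0]
0 [3.3, 25.6, 32.0]
-4 [2.7, 28.8, 36.0]
-8 [1.8, 32.0, 40.0]
-12 [0.8, 35.1, 44.0]
-16 [-0.5, 38.1, 48.0]
-20 [-1.9, 41.0, 52.0]
-24 [-3.6, 43.8, 56.0]
-25 [-4.1, 44.5, 57.0]
-27 [-5.0, 45.8, 59.0]
```

Emit:
arm_command(steps=[[0,30,6,0,8],[0,67.7,14.5,0,16],[0,67.7,14.5,0,22.8],[0,67.7,14.5,40,22.8],[0,67.7,14.5,80,22.8],[0,67.7,14.5,110,22.8],[0,67.7,14.5,125,22.8],[0,67.7,14.5,131.4,22.8],[0,67.7,14.5,131.4,22.8],[0,67.7,14.5,131.4,22.8]])

```text
clock: 3.82
eef_pos: [545.5, 47.2, 94.0]
eef_rot: [3.14, 0.0, 1.607]
wrist_force: [-0.3, -0.5, 0.4]
finger_gap: 0.6
finger_force: 0.0
```

```bash
python3 - <<'E'
from h import *
c=imaging.camera("wrist");cv2.imwrite("pics/w2.png",c['img'][:,:,::-1])
s=monitor.read_state();print(s['clock'],s['eef_pos'],np.degrees(s['eef_rot'][2]),s['wrist_force'])
E
```

```text
3.875 [545.44312937  47.1650977   93.95939515] 92.07116624921534 [-0.30488251 -0.35085793 -0.5732684 ]
```

View pics/w2.png

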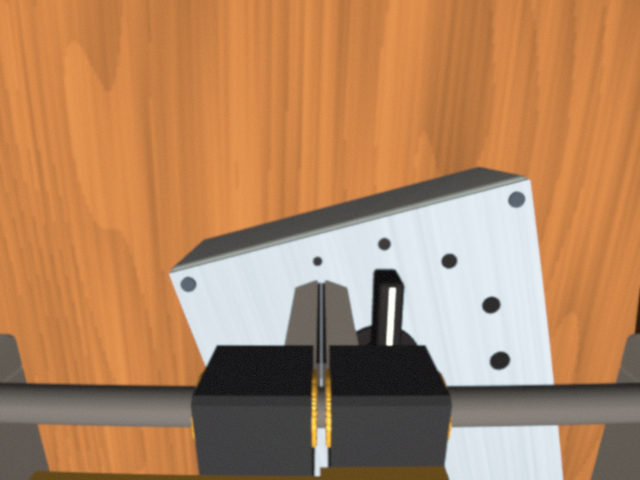

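The closed fingertip at (322,285) stands beside the arm at (388,290), clear of it. I'll push the first half of the arc.

Emit:
arm_command(steps=[[0,0,4,0,0],[0,0,8,0,0],[0,0,12,0,0],[0,1.2,16.6,0,4.1],[0,2.2,19.7,0,8.1],[0,2.9,22.9,0,12.1],[0,3.4,26.2,0,16.1],[0,3.7,29.4,0,20.1],[0,3.8,32.7,0,24.1],[0,3.6,35.9,0,28.1],[0,3.3,39.2,0,32.1],[0,2.6,42.4,0,36.1],[0,1.8,45.5,0,40.1],[0,0.8,48.6,0,44.1],[0,-0.5,51.7,0,48.1],[0,-2,54.6,0,52.1],[0,-3.7,57.4,0,56.1],[0,-5.5,60.1,0,60.1]])

```text
clock: 6.12
eef_pos: [605.4, 43.8, 92.9]
eef_rot: [-3.141, 0.0, 0.556]
wrist_force: [-1.0, 1.8, 0.2]
finger_gap: 0.6
finger_force: 1.2
```

```bash
python3 - <<'E'
from h import *
c=imaging.camera("wrist");cv2.imwrite("pics/w3.png",c['img'][:,:,::-1])
s=monitor.read_state();print(s['clock'],s['eef_pos'],np.degrees(s['eef_rot'][2]),s['wrist_force'])
E
```

```text
6.175 [605.58730997  43.70922441  92.8967515 ] 31.634415858073382 [-0.72686314  0.25990277  0.76892001]
```

View pics/w3.png

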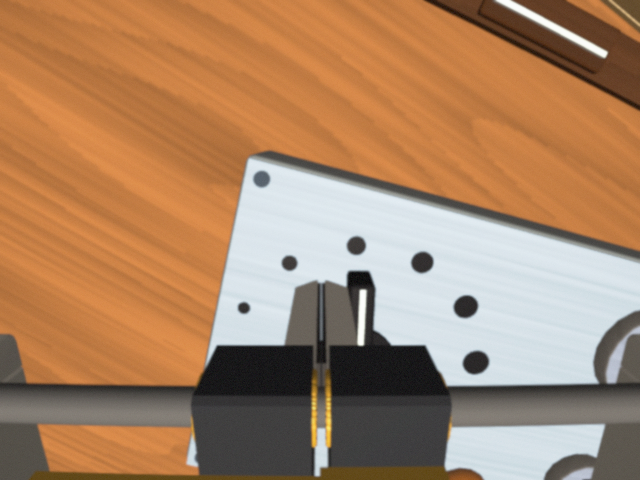

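The arm points at dot 4 (356,245) with the fingertip just behind it. I'll continue towards dot 6.

Emit:
arm_command(steps=[[0,1.2,3.0,0,4],[0,2.2,6.2,0,8],[0,2.9,9.3,0,12],[0,3.4,12.6,0,16],[0,3.7,15.8,0,20],[0,3.8,19.1,0,24],[0,3.7,22.4,0,28],[0,3.3,25.6,0,32],[0,2.7,28.8,0,36],[0,1.8,32,0,40],[0,0.8,35.1,0,44],[0,-0.5,38.1,0,48],[0,-1.9,41,0,52],[0,-3.6,43.8,0,56],[0,-3.6,43.8,0,56]])

```text
clock: 8.05
eef_pos: [625.5, 4.6, 93.0]
eef_rot: [3.142, 0.0, -0.418]
wrist_force: [-0.3, -0.5, 1.0]
finger_gap: 0.5
finger_force: 0.0
```

```bash
python3 - <<'E'
from h import *
c=imaging.camera("wrist");cv2.imwrite("pics/w4.png",c['img'][:,:,::-1])
s=monitor.read_state();print(s['clock'],s['eef_pos'],np.degrees(s['eef_rot'][2]),s['wrist_force'])
E
```

```text
8.1 [625.47774161   4.7580217   92.9775105 ] -23.910292495865 [-0.34281274 -0.83885347 -0.00408622]
```

View pics/w4.png

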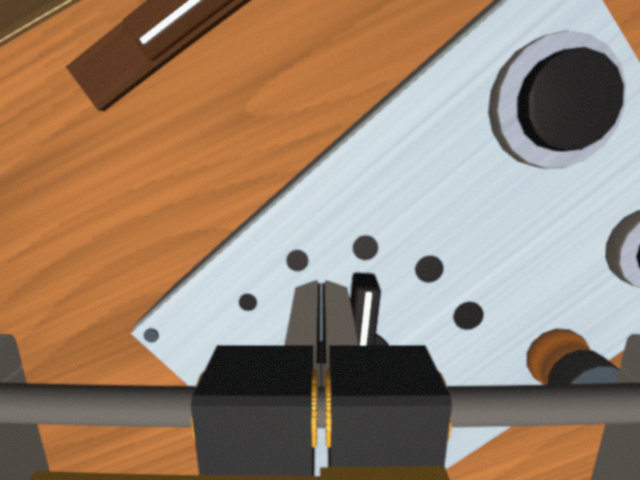

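The pointer is at (365,247) with two larger dots beyond it, at (430,268) and (468,315), so it sits at dot 6 with the fingertip just clear. I'll back off, rise, and look at the start button.

Emit:
arm_command(steps=[[0,-3.6,-6,0,0],[0,-3.6,-14,0,0],[0,-3.6,-14,-40,0],[0,-3.6,-14,-90,0],[0,-3.6,-14,-131,0],[0,-15,30,-131,0],[0,-30,75,-131,0],[0,-50,120,-131,0],[0,-65,164,-131,0],[0,-65,164,-131,0],[0,-65,164,-131,0]])

```text
clock: 9.48
eef_pos: [499.8, -118.1, 224.3]
eef_rot: [-3.141, -0.001, -0.419]
wrist_force: [0.4, -0.0, 0.7]
finger_gap: 0.4
finger_force: 0.0
```

```bash
python3 - <<'E'
from h import *
c=imaging.camera("wrist");cv2.imwrite("pics/w5.png",c['img'][:,:,::-1])
np.savez("pics/w5.npz",**{k:c[k] for k in("img","mtx","D","view")})
t=np.radians(17.15);ax=np.array([578.3,5.7])
def f(x,y,z): return [ax[0]+np.cos(t)*x-np.sin(t)*(y-60),ax[1]+np.sin(t)*x+np.cos(t)*(y-60),z]
a=np.radians(-45)
P=[f(-45,-95,87),f(45,-95,87),f(0,60,94)]+[f(56*np.cos(a),60+56*np.sin(a),91),f(67*np.cos(a),60+67*np.sin(a),65)]
print("predicted start,stop,hub,tip6,dot6",np.round(proj(c,P)).tolist())
for n,z in (("start",87),("stop",87),("speed_dial",90)):
    for q in find_in(c,n)[:2]: print(n,round(q['p'],2),np.round(q['rect']),np.round(onz(c,q['rect'][:2],z),1))
s=monitor.read_state();print(s['clock'],s['eef_pos'],np.degrees(s['eef_rot'][2]),s['wrist_force'])
E
```

```text
predicted start,stop,hub,tip6,dot6 [[322.0, 117.0], [236.0, 15.0], [129.0, 212.0], [127.0, 136.0], [142.0, 121.0]]
start 0.58 [323. 118.  33.  28.] [ 580.  -156.5   87. ]
stop 0.82 [238.  28.  60.  52.] [ 659.2 -127.1   87. ]
stop 0.27 [203. 169. 405. 337.] [583.8 -59.1  87. ]
9.675 [ 499.74438178 -117.82740851  223.82124505] -23.9544262218462 [-0.11989426 -0.4602663   0.19666068]
```

View pics/w5.png

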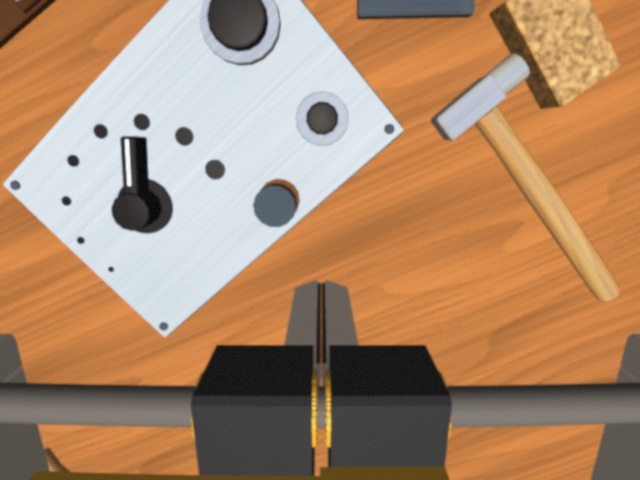

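The pointer is settled at dot 6 (141,122), and the start button at (322,117) is where predicted, so the box has not moved. Now I go over the start button and down to just above it.

Emit:
arm_command(steps=[[0,30,0.5,0,0],[0,65,1.2,0,0],[0,89.3,1.7,0,0],[0,89.3,1.7,35,0],[0,89.3,1.7,75,0],[0,89.3,1.7,100,0],[0,89.3,1.7,112,0],[0,89.3,1.7,114,0],[0,89.3,1.7,114,0],[0,89.3,1.7,114,0]])

```text
clock: 10.92
eef_pos: [580.6, -156.6, 111.0]
eef_rot: [-3.141, -0.002, -0.419]
wrist_force: [-0.1, -0.8, 0.1]
finger_gap: 0.2
finger_force: 0.0
```

Emit:
arm_command(steps=[[0,0,0,2,0],[0,0,0,4,0],[0,0,0,5,0],[0,0,0,6,0],[0,0,0,7,0],[0,0,0,7,0]])

```text
clock: 11.68
eef_pos: [580.2, -156.5, 103.1]
eef_rot: [-3.142, -0.0, -0.419]
wrist_force: [0.2, 0.5, 2.6]
finger_gap: 0.2
finger_force: 1.3
```

Emit:
arm_command(steps=[[0,0,0,1,0],[0,0,0,2,0],[0,0,0,3,0],[0,0,0,3.5,0],[0,0,0,3.5,0]])

```text
clock: 12.3
eef_pos: [580.3, -156.5, 100.2]
eef_rot: [-3.142, -0.001, -0.419]
wrist_force: [-2.9, 0.7, 9.7]
finger_gap: 0.6
finger_force: 4.6
```

Emit:
arm_command(steps=[[0,0,0,0.5,0],[0,0,0,0.5,0]])

```text
clock: 12.55
eef_pos: [580.3, -156.5, 100.1]
eef_rot: [-3.142, -0.001, -0.419]
wrist_force: [-4.4, 1.1, 13.3]
finger_gap: 0.5
finger_force: 6.5
```

Emit:
arm_command(steps=[[0,0,0,-3,0],[0,0,0,-7,0],[0,0,0,-15,0],[0,0,0,-50,0],[0,0,0,-100,0],[0,-40,0,-124,0],[0,-90,0,-124,0],[0,-90,0,-124,0],[0,-90,0,-124,0]])

```text
clock: 13.68
eef_pos: [498.5, -120.1, 223.5]
eef_rot: [-3.141, -0.001, -0.419]
wrist_force: [0.6, -0.3, -0.8]
finger_gap: 0.7
finger_force: 0.0
```

```bash
python3 - <<'E'
from h import *
c=imaging.camera("wrist");cv2.imwrite("pics/w6.png",c['img'][:,:,::-1])
s=monitor.read_state();print(s['clock'],s['eef_pos'],s['wrist_force'])
E
```

```text
13.725 [ 498.67042868 -120.1666292   223.24676971] [ 0.20544763 -0.53021879  0.52684896]
```

View pics/w6.png

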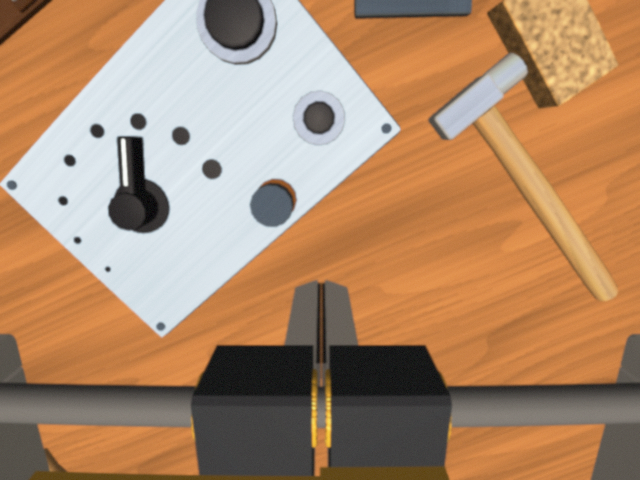

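The button hit its stop (13 N at full travel) and is up again at (319,117). The pointer is still at dot 6 (138,121), and the box, jar and tools are in place: the whole picture shifts by the same 3 px, from the slightly different camera pose.

```bash
python3 -c "
from cell import job
print(job.sign_off())"
```

```text
the job is handed in; nothing more can be done
None
```

I pushed the selector from speed 2 to speed 6, then pressed the start button fully down and let it come up; the box, stop button and jar were left as they were, and the job was handed in at about 14 s.

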